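# Uncover the sampler drive and mesh the vial carousel onto its splined hub

## Robot

A 7-joint arm with a two-finger parallel gripper is mounted at the origin on the work surface. World frame = base frame: x ahead of the robot, y to its left, z up, the work surface at z = 0. Lengths are in m, angles in rad, forces in N, time in s.
With the tool pointing down it reaches from about 0.4 to 0.85 m from the base axis. Payload 4.5 kg.
Tool frame: the origin (TCP) lies on the centre line of the jaws, within the pads' length; the fingertips stand 11 mm ahead of it and the grasp point (between the pads) lies 8 mm behind it; z points along the fingers, y is the line along which they close (so a half turn about z gives the same grasp; the last joint's range is limited). The gripper opens to 88 mm and grips with 3 to 60 N. Pads are 18 mm wide; open, the fingers measure 123 mm over their backs; the gripper's body (75 mm by 187 mm) begins 45 mm behind the grasp point.
Start: joints at [-1.25, 0.689, -0.195, 1.565, 0.157, 0.902, -0.215], TCP at [0.177, 0.6, 0.25] pointing down, gripper open.
Joint ranges: [-3.01, 3.01], [-0.46, 2.08], [-1.47, 1.51], [0.13, 2.56], [-1, 4.14], [0.04, 2.09], [-2.66, 2.66]. Speed limits (rad/s): [2.57, 2.57, 3.14, 3.14, 3.14, 3.14, 3.14].

## Interface

Orientations are given as a unit quaternion [x, y, z, w].
In Python, from plant import * gives the robot as it stands. The module is installed in compiled form; this text tells all that it offers.
- The arm moves only by the tool send_rows, never from a script. Its argument "motion" is a list of rows, each an object of numbers: "x", "y", "z": the shift along the tool's x, y, z in cm; "rx", "ry", "rz": the turn, a rotation vector about the tool's x, y, z in rad; "jaw": the finger opening in cm, from 0 to 8.81. In form: [{"x": .., "y": .., "z": .., "rx": .., "ry": .., "rz": .., "jaw": ..}, ...]. A call has exactly 5 rows; each row shifts and turns the commanded pose from where the row before left it, along the tool's axes as they then stand; what a row does not reach is not made up. A row lasts 1/10 s, in which the tool goes at most 50 mm and 8.59 degrees, less where a joint would pass 70% of its speed; a pose out of reach is approached as far as the arm can. A call is refused whole if a number of a shift passes 5 or a number of a turn 0.15, either way. A call with a gripper value outside its range is refused whole. The fingers move at their own pace and stop on an object; "grip_force" is the grip in N (left out, the last holds). Time passes only in rows, so rows that do not move let the fingers close, or fill a call up. It gives the time, the measured TCP pose, the force, the opening and the grip force at its end, in the units of the state.
- get_state(): the state, without advancing time (a new reading comes with each control period).
- snapshot(name): name is "side" or "top"; returns a dict with "img" (400x640x3 uint8, red, green, blue), "vertical_fov" (degrees; the focal length in pixels is half the picture's height over the tangent of half this angle, whatever the lens; pixels are square), "cx", "cy" (the principal point, pixels), "D" ([k1, k2, p1, p2, k3] as OpenCV has them; the pictures are not rectified), "extrinsics" (4x4, takes a point from camera to world coordinates). Camera axes: x right, y up, looking along -z (the intrinsics and any distortion apply to the point x, -y, -z); pixel columns grow to the right and rows downward; lengths in m; the calibration is good to about 2 mm. A picture is of the moment at which its call begins. There is no depth.
- finish_job(): hands the job in; it is judged then, once.
The state is a dict: "clock": time; "q": joint angles; "qd": joint speeds; "joint_torque": joint torques, N m; "tool_pos": TCP position; "eef_rot": TCP orientation; "contact_force": force on the tool from outside, world axes, zero at the start; "moment": the same for the moment, N m; "opening": opening from 0.0 (shut) to 1.0 (fully open); "finger_force": force on a finger pad.
Only numpy, scipy, OpenCV 4.12 (cv2) and the standard library are available. Lean on these libraries where they do the work, as an engineer would, in place of code of your own. Each camera call takes 0.05 s, during which the arm holds its last target. There are 200 camera calls.

## Task

Take the orange dust cover off the drive hub in the middle of the white drive unit and nest it squarely over the identical orange cover standing on the bench. Then lift the vial carousel by its blue bar and lower it gently onto the toothed hub, rocking it about its axis until the teeth mesh and it sits fully home on the deck; let go of it there. Don't drop it, and leave the bottle and the jar alone.

Things in the scene. Friction and masses are not known exactly. Their poses are not given: they have to be found in the camera images.
- deck (a point): Centre of the round grey deck on top of the fixed white drive unit (220 x 220 mm, 60 mm high), 60 mm above the bench: here the hub's upright axis meets the deck. z up, x and y along the unit's sides. At the start the hub on it is hidden by the orange dust cover.
- hub_tip (a point): Tip of the fixed upright hub, 37 mm above the deck: a steel core 26 mm across ending in a cone, with 8 brass teeth 45 degrees apart, 5 mm wide, 43 mm across their tips, their roof-shaped tops 27 mm above the deck. It cannot turn. How its teeth are turned varies, is not reported (these axes are the unit's) and must be seen from above or felt by rocking.
- cover_mid (a point): Centre (on the axis, 32 mm above the lower edge) of the loose orange dust cover that stands over the hub on the deck at the start. A round tapered cup turned mouth down: 64 mm high, 66 mm across at the open lower edge, 50 mm across at the closed flat top, wall 3 mm, 0.12 kg. z up along its axis.
- spare_mid (a point): Centre (on the axis, 32 mm above the lower edge) of the identical loose orange cover standing mouth down on the bench. Another cover lowered over it comes to rest about 20 mm higher.
- bar (a point): Centre of the blue grip bar on top of the loose vial carousel (0.3 to 0.55 kg). Bar 64 mm long (along x), 22 mm wide (y), 50 mm high; z up along the carousel's axis. Below the bar a grey disc 160 mm across, 10 mm thick, its top 25 mm below this point; vial caps round its rim stand 6 mm above it. Fully home on the hub, this point is 73 mm above the deck.
- mouth (a point): Centre of the open lower end of the carousel's sleeve (66 mm across, 48 mm inside), 73 mm below the bar's centre; it stands on this edge. 8 inward teeth, 4.5 mm wide, one at +x, 33 mm across the tips, 20 mm tall from the edge. They ride on the hub's teeth 22 to 28 mm above the deck until turned between them (about 6 degrees of play each way), then sink to the deck.
- bottle_mid (a point): Centre of a loose clear glass bottle with grey cap, 72 mm across, 130 mm high: a bystander.
- jar_mid (a point): Centre of a loose amber glass jar with white lid, 72 mm across, 110 mm high: a bystander.

How it is judged:
By the outcome, as a careful person would: the job done as asked, in the order asked, and still so for the second after the job is handed in, with the robot touching nothing.
It also fails if it takes over 64 s, if anything falls off the work surface, if the arm or the gripper's body presses on something with over 40 N, if the wrist force passes 120 N, or if a joint passes its speed limit or range.

## Working session

There is one attempt and no reset: what is moved stays moved. The work goes in short steps, Python scripts to look and compute and a tool call to move; the robot and the scene stay as the last step left them, time stands still between calls to the robot, and variables do not carry over. Pictures are saved under pics/ and viewed, at most 10 in all, crops included, and the job is handed in when it is done.

Besides the shell and the picture viewer there is one more tool, called after "Request:" by a JSON object that holds its "api" and its "payload". send_rows: Moves the arm, as the interface text tells. Its arguments: {"type":"object","properties":{"motion":{"type":"array"},"grip_force":{"type":"number"}},"required":["motion"]}

```bash
mkdir -p pics
cat > h.py <<'E'
from plant import *
import numpy as np, cv2
from scipy.spatial.transform import Rotation as R
def cam(s):
    h,w=s["img"].shape[:2]; f=h/2/np.tan(np.radians(s["vertical_fov"])/2)
    return np.array([[f,0,s["cx"]],[0,f,s["cy"]],[0,0,1.]]),np.array(s["D"],float),np.array(s["extrinsics"])
def ray(s,uv):
    K,D,E=cam(s); p=cv2.undistortPoints(np.array(uv,float).reshape(-1,1,2),K,D).reshape(-1,2)
    d=np.c_[p[:,0],-p[:,1],-np.ones(len(p))]@E[:3,:3].T
    return E[:3,3],d
def plane(s,uv,z):
    o,d=ray(s,uv); return o+d*((z-o[2])/d[:,2])[:,None]
def proj(s,P):
    K,D,E=cam(s); c=(np.atleast_2d(P)-E[:3,3])@E[:3,:3]; c=c*[1,-1,-1]
    return cv2.projectPoints(c,np.zeros(3),np.zeros(3),K,D)[0].reshape(-1,2)
def save(s,n): cv2.imwrite("pics/"+n+".png",s["img"][:,:,::-1])
E
python3 - <<'E'
from h import *
np.set_printoptions(precision=3,suppress=True)
a=snapshot("top");b=snapshot("side");save(a,"t0");save(b,"s0")
for s in(a,b):print(s["extrinsics"],s["vertical_fov"],s["cx"],s["cy"],s["D"])
st=get_state();print(st)
E
```

```text
[[-0.018  0.985 -0.169  0.392]
 [-1.    -0.018 -0.     0.01 ]
 [-0.003  0.169  0.986  1.147]
 [ 0.     0.     0.     1.   ]] 45.70191396894042 324.3618632558635 205.0390109356216 [-0.043  0.     0.     0.     0.   ]
[[ 0.965  0.2   -0.168  0.395]
 [-0.261  0.698 -0.667 -0.734]
 [-0.016  0.688  0.726  0.881]
 [ 0.     0.     0.     1.   ]] 48.27954751324159 323.75423559639233 194.47101450750773 [-0.034  0.     0.     0.     0.   ]
{'clock': 0.1, 'q': array([-1.25 ,  0.69 , -0.195,  1.566,  0.157,  0.902, -0.215]), 'qd': array([ 0.001, -0.002,  0.   , -0.004, -0.001, -0.001, -0.   ]), 'joint_torque': array([ -0.003, -52.849,  -1.271, -15.384,  -0.052,   0.002,   0.   ]), 'tool_pos': array([0.177, 0.599, 0.249]), 'eef_rot': array([ 0.143,  0.99 , -0.001, -0.   ]), 'contact_force': array([ 0.052,  0.811, -0.35 ]), 'moment': array([-0.036,  0.01 , -0.005]), 'finger_force': 0.0, 'opening': 0.9995627903732885}
```

View pics/t0.png

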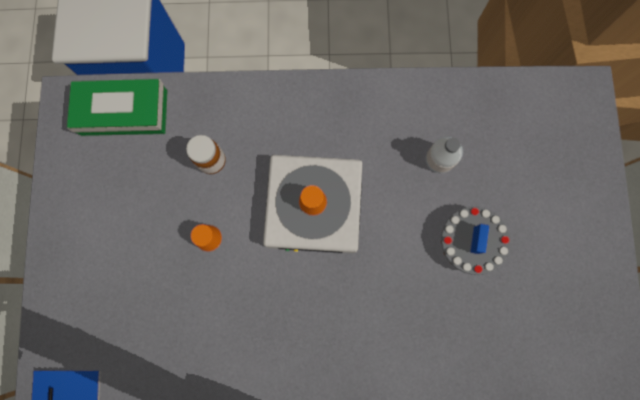

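View pics/s0.png

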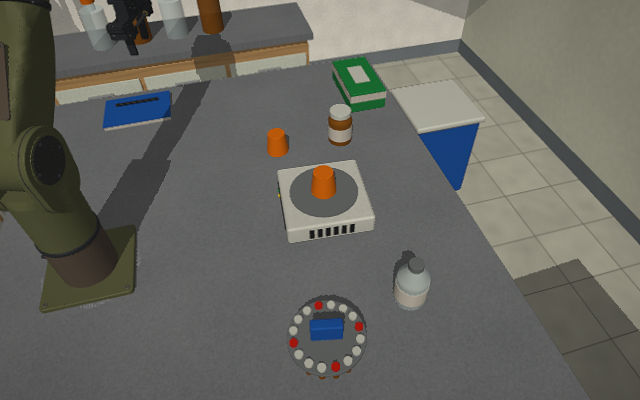

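The top view shows the deck cover at about (313,200), the spare at (206,237), the bar at (481,239), the jar at (205,153) and the bottle at (445,155). The side view shows them at (323,182), (278,143) and (326,330) for the two covers and the bar. I'll segment these next.

Run:
```python
from h import *
a=snapshot("top");b=snapshot("side")
I=[cv2.resize(s["img"][v-30:v+30,u-33:u+33],None,fx=6,fy=6,interpolation=cv2.INTER_NEAREST) for s,u,v in((a,313,200),(a,206,237))]
J=[cv2.resize(s["img"][v-25:v+25,u-33:u+33],None,fx=6,fy=6,interpolation=cv2.INTER_NEAREST) for s,u,v in((a,481,239),(b,326,335))]
cv2.imwrite("pics/c1.png",np.hstack([np.vstack(x) for x in ((I[0][:300],J[0][:300]),(I[1][:300],J[1][:300]))])[:,:,::-1])
np.set_printoptions(precision=3,suppress=True)
for n,s in(("top",a),("side",b)):
  hsv=cv2.cvtColor(s["img"],cv2.COLOR_RGB2HSV)
  for c,lo,hi in(("or",(8,190,110),(18,255,255)),("bl",(105,150,60),(125,255,255)),("red",(0,170,100),(4,255,255))):
    k,l,st,ce=cv2.connectedComponentsWithStats(cv2.inRange(hsv,lo,hi))
    for i in range(1,k):
      if st[i,4]>15: print(n,c,st[i],ce[i],hsv[l==i].mean(0))
```

```text
top or [206 148  13  17  47] [214.191 157.532] [ 14.213 204.66  115.362]
top or [300 186  26  28 561] [312.553 199.861] [ 14.216 228.002 177.774]
top or [191 225  30  26 585] [205.877 236.841] [ 14.332 229.195 178.014]
top bl [  67    0  117   74 2647] [147.887  50.032] [108.239 206.669 107.984]
top bl [471 225  18  28 390] [479.628 238.646] [108.428 196.974 118.792]
top bl [  32  371   66   29 1822] [ 65.052 384.851] [108.164 205.314 130.01 ]
top red [471 209   7   6  31] [474.226 211.194] [  1.194 206.323 165.032]
top red [444 237   7   6  30] [447.3   239.733] [  1.3   205.6   166.767]
top red [502 237   7   6  34] [504.706 239.5  ] [  1.265 204.206 165.559]
top red [475 266   7   6  36] [477.861 268.611] [  1.167 204.139 166.25 ]
side or [80  0 12  5 49] [85.531  1.633] [ 12.959 236.02  144.612]
side or [332 121  15   5  51] [339.157 122.843] [ 15.137 215.098 115.863]
side or [268 128  20  29 482] [276.689 142.575] [ 13.193 241.154 173.135]
side or [312 165  24  34 673] [323.077 182.208] [ 13.178 240.416 174.04 ]
side bl [ 103   91   68   37 1617] [136.696 109.295] [107.849 208.812 126.267]
side bl [ 419  123   60   67 2025] [451.393 150.237] [107.917 208.315 121.32 ]
side bl [310 318  33  23 666] [326.171 328.863] [107.874 207.435 127.134]
side red [315 301   7   9  48] [317.979 305.083] [  1.958 230.542 160.271]
side red [355 322   8   9  60] [358.5 326. ] [  1.867 227.7   156.55 ]
side red [289 338   9   9  59] [293.136 342.237] [  2.    228.136 155.339]
side red [331 362   9  10  73] [335.151 366.329] [  1.863 227.945 154.123]
```

View pics/c1.png

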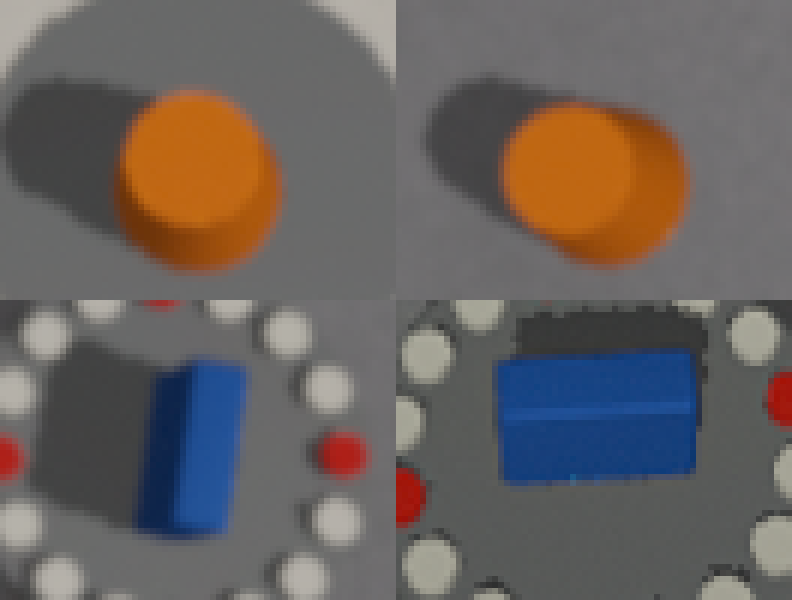

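The crops show clean top discs on both covers and a bright bar top, so I'll segment each by brightness and cast rays at the known heights.

```bash
cat >> h.py <<'E'
def bright(s,box,lo,hi,vmin):
    hsv=cv2.cvtColor(s["img"],cv2.COLOR_RGB2HSV); x,y,w,h=box
    m=cv2.inRange(hsv,np.array(lo+(vmin,)),np.array(hi+(255,)))
    k=np.zeros_like(m);k[y:y+h,x:x+w]=m[y:y+h,x:x+w]
    c=max(cv2.findContours(k,cv2.RETR_EXTERNAL,cv2.CHAIN_APPROX_NONE)[0],key=cv2.contourArea)
    return c.reshape(-1,2)
def circ(P):
    A=np.c_[2*P[:,:2],np.ones(len(P))]; x=np.linalg.lstsq(A,(P[:,:2]**2).sum(1),rcond=None)[0]
    return x[:2],np.sqrt(x[2]+x[0]**2+x[1]**2)
E
python3 - <<'E'
from h import *
np.set_printoptions(precision=4,suppress=True)
a=snapshot("top");b=snapshot("side")
for n,s,bx,z in(("cov",a,(297,183,32,34),.124),("spare",a,(188,222,36,32),.064),("cov",b,(308,160,32,42),.124),("spare",b,(264,124,28,36),.064)):
  hsv=cv2.cvtColor(s["img"],cv2.COLOR_RGB2HSV);x,y,w,h=bx
  v=hsv[y:y+h,x:x+w]; vs=v[(v[:,:,1]>180)&(v[:,:,0]<20)][:,2]
  t=cv2.threshold(vs.reshape(-1,1),0,255,cv2.THRESH_OTSU)[0]
  c=bright(s,bx,(8,180),(20,255),int(t)); print(n,t,circ(plane(s,c,z)))
c=bright(a,(465,220,30,40),(105,120),(125,255),125);P=plane(a,c,.098)
r=cv2.minAreaRect((P[:,:2]*1000).astype(np.float32));print(r,cv2.boxPoints(r))
red=np.array([[474.226,211.194],[447.3,239.733],[504.706,239.5],[477.861,268.611]]);print(plane(a,red,.054),circ(plane(a,red,.054)))
red=np.array([[318,305.1],[358.5,326],[293.1,342.2],[335.1,366.3]]);print(plane(b,red,.052),circ(plane(b,red,.054)))
# unit: deck disc
hsv=cv2.cvtColor(a["img"],cv2.COLOR_RGB2HSV)
m=((hsv[:,:,1]<40)&(hsv[:,:,2]>140)).astype(np.uint8);k=np.zeros_like(m);k[145:262,255:372]=m[145:262,255:372]
c=max(cv2.findContours(k,0,1)[0],key=cv2.contourArea).reshape(-1,2);Q=plane(a,c,.06)
print("unit",cv2.minAreaRect((Q[:,:2]*1000).astype(np.float32)))
for n,c,z in(("jar",(202,148),.11),("bottle",(452,146),.13)):print(n,plane(a,[c],z))
E
```

```text
cov 158.0 (array([0.5829, 0.034 ]), np.float64(0.026611798711840832))
spare 175.0 (array([0.5128, 0.2932]), np.float64(0.02326639820919745))
cov 162.0 (array([0.5786, 0.0044]), np.float64(0.0422854275340503))
spare 162.0 (array([0.5088, 0.2536]), np.float64(0.04604029767945867))
((491.2784729003906, -340.7714538574219), (18.796669006347656, 62.029232025146484), 78.1856460571289) [[ 458.9966 -343.6207]
 [ 519.7119 -356.3207]
 [ 523.5603 -337.9222]
 [ 462.8451 -325.2222]]
[[ 0.5584 -0.3398  0.054 ]
 [ 0.4929 -0.2724  0.054 ]
 [ 0.4907 -0.4065  0.054 ]
 [ 0.4251 -0.3389  0.054 ]] (array([ 0.4917, -0.3394]), np.float64(0.06685171076878116))
[[ 0.4925 -0.2743  0.052 ]
 [ 0.5588 -0.3416  0.052 ]
 [ 0.4251 -0.3399  0.052 ]
 [ 0.491  -0.4079  0.052 ]] (array([ 0.4917, -0.3421]), np.float64(0.06666639580367437))
unit ((585.5052490234375, 34.974525451660156), (215.23641967773438, 216.2125701904297), 85.41791534423828)
jar [[0.7068 0.2862 0.11  ]]
bottle [[ 0.6947 -0.2764  0.13  ]]
```

Request:
{"api": "send_rows", "payload": {"motion": [{"rz":-0.143,"jaw":8.8},{"rz":-0.143},{"x":-2.54,"y":-3.53},{"x":-2.54,"y":-3.53},{"x":-2.54,"y":-3.53}]}}

```text
schema error: expected keys x, y, z, rx, ry, rz, jaw
```

Request:
{"api": "send_rows", "payload": {"motion": [{"x":-2.54,"y":-3.53},{"x":-2.54,"y":-3.53},{"x":-2.54,"y":-3.53},{"x":-2.54,"y":-3.53},{"x":-2.54,"y":-3.53}]}}

```text
schema error: expected keys x, y, z, rx, ry, rz, jaw
```

Request:
{"api": "send_rows", "payload": {"motion": [{"x":-2.54,"y":-3.53},{"x":-2.54,"y":-3.53},{"x":-2.54,"y":-3.53},{"x":-2.54,"y":-3.53},{"x":-2.54,"y":-3.53}]}}

```text
schema error: expected keys x, y, z, rx, ry, rz, jaw
```

Request:
{"api": "send_rows", "payload": {"motion": [{"x":-2.54,"y":-3.53},{"x":-2.54,"y":-3.53},{"x":-1.27,"y":-1.8},{},{}]}}

```text
schema error: expected keys x, y, z, rx, ry, rz, jaw
```

Request:
{"api": "send_rows", "payload": {"motion": [{"x":0,"y":0,"z":0,"rx":0,"ry":0,"rz":-0.143,"jaw":8.8},{"x":0,"y":0,"z":0,"rx":0,"ry":0,"rz":-0.143,"jaw":8.8},{"x":-2.54,"y":-3.53,"z":0,"rx":0,"ry":0,"rz":0,"jaw":8.8},{"x":-2.54,"y":-3.53,"z":0,"rx":0,"ry":0,"rz":0,"jaw":8.8},{"x":-2.54,"y":-3.53,"z":0,"rx":0,"ry":0,"rz":0,"jaw":8.8}]}}

```text
clock: 0.8
tool_pos: [0.2536, 0.4923, 0.2496]
eef_rot: [0.0, 1.0, 0.0, 0.0]
contact_force: [1.3, 0.8, -0.6]
opening: 1.0
finger_force: 0.0
```

Request:
{"api": "send_rows", "payload": {"motion": [{"x":-2.54,"y":-3.53,"z":0,"rx":0,"ry":0,"rz":0,"jaw":8.8},{"x":-2.54,"y":-3.53,"z":0,"rx":0,"ry":0,"rz":0,"jaw":8.8},{"x":-2.54,"y":-3.53,"z":0,"rx":0,"ry":0,"rz":0,"jaw":8.8},{"x":-2.54,"y":-3.53,"z":0,"rx":0,"ry":0,"rz":0,"jaw":8.8},{"x":-2.54,"y":-3.53,"z":0,"rx":0,"ry":0,"rz":0,"jaw":8.8}]}}

```text
clock: 1.3
tool_pos: [0.3807, 0.3155, 0.2499]
eef_rot: [0.0, 1.0, 0.0, 0.0]
contact_force: [1.4, 1.0, 0.2]
opening: 1.001
finger_force: 0.0
```

Request:
{"api": "send_rows", "payload": {"motion": [{"x":-2.54,"y":-3.53,"z":0,"rx":0,"ry":0,"rz":0,"jaw":8.8},{"x":-2.54,"y":-3.53,"z":0,"rx":0,"ry":0,"rz":0,"jaw":8.8},{"x":-2.54,"y":-3.53,"z":0,"rx":0,"ry":0,"rz":0,"jaw":8.8},{"x":-2.54,"y":-3.53,"z":0,"rx":0,"ry":0,"rz":0,"jaw":8.8},{"x":-2.54,"y":-3.53,"z":0,"rx":0,"ry":0,"rz":0,"jaw":8.8}]}}

```text
clock: 1.8
tool_pos: [0.5076, 0.1387, 0.2499]
eef_rot: [0.0, 1.0, 0.0, 0.0]
contact_force: [0.7, 1.0, 0.1]
opening: 0.995
finger_force: 0.0
```

Request:
{"api": "send_rows", "payload": {"motion": [{"x":-2.54,"y":-3.53,"z":0,"rx":0,"ry":0,"rz":0,"jaw":8.8},{"x":-2.54,"y":-3.53,"z":0,"rx":0,"ry":0,"rz":0,"jaw":8.8},{"x":-1.3,"y":-1.8,"z":0,"rx":0,"ry":0,"rz":0,"jaw":8.8},{"x":0,"y":0,"z":0,"rx":0,"ry":0,"rz":0,"jaw":8.8},{"x":0,"y":0,"z":0,"rx":0,"ry":0,"rz":0,"jaw":8.8}]}}

```text
clock: 2.3
tool_pos: [0.5699, 0.0523, 0.2495]
eef_rot: [0.0, 1.0, 0.0, -0.0]
contact_force: [-0.3, 0.5, -0.3]
opening: 1.003
finger_force: 0.0
```

Request:
{"api": "send_rows", "payload": {"motion": [{"x":-1.4,"y":-1.8,"z":0,"rx":0,"ry":0,"rz":0,"jaw":8.8},{"x":0,"y":0,"z":4,"rx":0,"ry":0,"rz":0,"jaw":8.8},{"x":0,"y":0,"z":4,"rx":0,"ry":0,"rz":0,"jaw":8.8},{"x":0,"y":0,"z":4,"rx":0,"ry":0,"rz":0,"jaw":8.8},{"x":0,"y":0,"z":2.2,"rx":0,"ry":0,"rz":0,"jaw":8.8}]}}

```text
clock: 2.8
tool_pos: [0.5817, 0.0363, 0.1051]
eef_rot: [-0.001, 1.0, 0.001, -0.002]
contact_force: [0.3, -0.6, 0.3]
opening: 0.999
finger_force: 0.0
```

Request:
{"api": "send_rows", "payload": {"motion": [{"x":0,"y":0,"z":2,"rx":0,"ry":0,"rz":0,"jaw":8.8},{"x":0,"y":0,"z":0,"rx":0,"ry":0,"rz":0,"jaw":7},{"x":0,"y":0,"z":0,"rx":0,"ry":0,"rz":0,"jaw":5},{"x":0,"y":0,"z":0,"rx":0,"ry":0,"rz":0,"jaw":5},{"x":0,"y":0,"z":0,"rx":0,"ry":0,"rz":0,"jaw":5}], "grip_force": 20}}

```text
clock: 3.3
tool_pos: [0.5851, 0.0344, 0.089]
eef_rot: [0.0, 1.0, 0.0, 0.001]
contact_force: [0.4, 0.1, 0.3]
opening: 0.675
finger_force: 19.7
```

Request:
{"api": "send_rows", "payload": {"motion": [{"x":0,"y":0,"z":0,"rx":0,"ry":0,"rz":0,"jaw":5},{"x":0,"y":0,"z":0,"rx":0,"ry":0,"rz":0,"jaw":5},{"x":0,"y":0,"z":0,"rx":0,"ry":0,"rz":0,"jaw":5},{"x":0,"y":0,"z":0,"rx":0,"ry":0,"rz":0,"jaw":5},{"x":0,"y":0,"z":0,"rx":0,"ry":0,"rz":0,"jaw":5}]}}

```text
clock: 3.8
tool_pos: [0.5851, 0.0344, 0.0889]
eef_rot: [0.0, 1.0, 0.001, 0.001]
contact_force: [-0.9, 1.3, 7.3]
opening: 0.679
finger_force: 20.2
```

Request:
{"api": "send_rows", "payload": {"motion": [{"x":0,"y":0,"z":-1,"rx":0,"ry":0,"rz":0,"jaw":5},{"x":0,"y":0,"z":-2.5,"rx":0,"ry":0,"rz":0,"jaw":5},{"x":0,"y":0,"z":-4,"rx":0,"ry":0,"rz":0,"jaw":5},{"x":0,"y":0,"z":-3.6,"rx":0,"ry":0,"rz":0,"jaw":5},{"x":0.5,"y":1.86,"z":0,"rx":0,"ry":0,"rz":0,"jaw":5}]}}

```text
clock: 4.3
tool_pos: [0.5828, 0.0491, 0.2037]
eef_rot: [0.003, 1.0, -0.001, 0.005]
contact_force: [1.2, 0.3, -1.8]
opening: 0.674
finger_force: 19.7
```

Request:
{"api": "send_rows", "payload": {"motion": [{"x":1.1,"y":4,"z":0,"rx":0,"ry":0,"rz":0,"jaw":5},{"x":1.1,"y":4,"z":0,"rx":0,"ry":0,"rz":0,"jaw":5},{"x":1.1,"y":4,"z":0,"rx":0,"ry":0,"rz":0,"jaw":5},{"x":1.1,"y":4,"z":0,"rx":0,"ry":0,"rz":0,"jaw":5},{"x":1.1,"y":4,"z":0,"rx":0,"ry":0,"rz":0,"jaw":5}]}}

```text
clock: 4.8
tool_pos: [0.5238, 0.2532, 0.1991]
eef_rot: [0.001, 1.0, -0.0, -0.0]
contact_force: [0.4, 0.2, -0.7]
opening: 0.671
finger_force: 19.7
```

Request:
{"api": "send_rows", "payload": {"motion": [{"x":0.7,"y":2.5,"z":0,"rx":0,"ry":0,"rz":0,"jaw":5},{"x":0.35,"y":1.5,"z":0,"rx":0,"ry":0,"rz":0,"jaw":5},{"x":0,"y":0,"z":0,"rx":0,"ry":0,"rz":0,"jaw":5},{"x":0,"y":0,"z":0,"rx":0,"ry":0,"rz":0,"jaw":5},{"x":0,"y":0,"z":0,"rx":0,"ry":0,"rz":0,"jaw":5}]}}

```text
clock: 5.3
tool_pos: [0.5151, 0.2895, 0.1986]
eef_rot: [0.002, 1.0, -0.001, 0.0]
contact_force: [0.0, -0.8, -1.3]
opening: 0.673
finger_force: 19.7
```

Run:
```python
from h import *
np.set_printoptions(precision=4,suppress=True)
a=snapshot("top");b=snapshot("side");save(a,"t1");save(b,"s1")
x=np.hstack([cv2.resize(a["img"][150:250,270:360],None,fx=4.4,fy=4.4,interpolation=cv2.INTER_CUBIC),cv2.resize(b["img"][80:180,230:310],None,fx=4.4,fy=4.4,interpolation=cv2.INTER_CUBIC)])
cv2.imwrite("pics/c2.png",x[:,:,::-1]);s=get_state();print(s["tool_pos"],s["q"],s["contact_force"])
```

```text
[0.5149 0.2901 0.1987] [-0.4272  0.7159 -0.2856  1.7195  0.2774  0.7467  0.7156] [-0.2808 -0.3358 -0.5888]
```

View pics/c2.png

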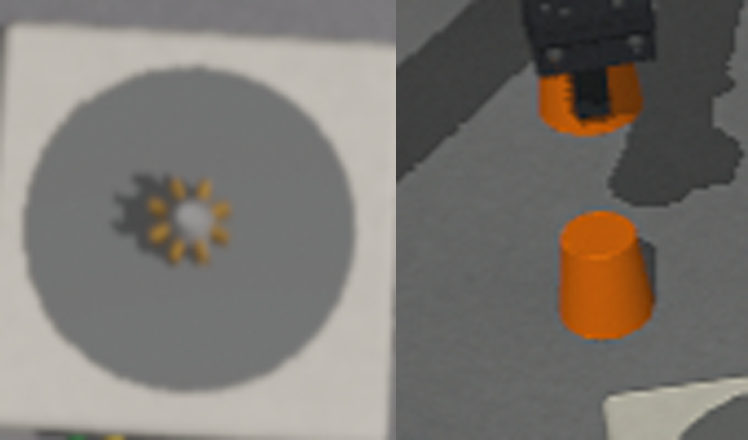

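The held cover hangs upright in the jaws above the spare. The hub, with 8 brass teeth, is visible at about (314,200) in the top view. I'll measure the tooth angle and hub axis, and compare the two rims.

Run:
```python
from h import *
np.set_printoptions(precision=4,suppress=True)
a=snapshot("top");b=snapshot("side")
x,y,w,h=298,182,32,36
hsv=cv2.cvtColor(a["img"],cv2.COLOR_RGB2HSV)[y:y+h,x:x+w].astype(int)
v,u=np.nonzero((hsv[:,:,1]>90)&(hsv[:,:,0]<30)); wt=hsv[v,u,1]*hsv[v,u,2]
P=plane(a,np.c_[u+x,v+y],.085)[:,:2]
c0,_=circ(P)
for c in (c0,P.mean(0)):
  r=np.linalg.norm(P-c,axis=1);m=(r>.012)&(r<.026);th=np.arctan2(*(P-c)[m].T[::-1])
  z=(np.exp(8j*th)*wt[m]).sum()/wt[m].sum();print("hub",c,r.mean(),len(P),"tooth angle deg",np.degrees(np.angle(z))/8,abs(z))
# deck circle
g=cv2.cvtColor(a["img"],cv2.COLOR_RGB2HSV);m=((g[:,:,1]<60)&(g[:,:,2]<150)).astype(np.uint8);k=np.zeros_like(m);k[160:245,272:356]=m[160:245,272:356]
C=max(cv2.findContours(k,0,1)[0],key=cv2.contourArea).reshape(-1,2);C=C[(C[:,1]>163)&(C[:,1]<242)];print("deck",circ(plane(a,C,.06)))
hs=cv2.cvtColor(b["img"],cv2.COLOR_RGB2HSV);m=cv2.inRange(hs,(8,180,90),(20,255,255));m[:, :230]=0;m[:,300:]=0;m[:80]=0;m[180:]=0
for C in cv2.findContours(m,0,1)[0]:
  if cv2.contourArea(C)<40: continue
  C=C.reshape(-1,2);l=C[C[:,0]==C[:,0].min()].mean(0);r=C[C[:,0]==C[:,0].max()].mean(0);bt=C[:,1].max();zz=0 if bt>140 else .1987-.029
  # bottom point of rim is nearest edge: cast
  bp=C[C[:,1]==bt].mean(0)
  print(l,r,bp,"mid",plane(b,[(l+r)/2],zz),"near",plane(b,[bp],zz),"width",plane(b,[l,r],zz))
```

```text
hub [0.5871 0.0371] 0.017384642869210674 107 tooth angle deg 19.76545101839919 0.6016913822230434
hub [0.586  0.0391] 0.017135515659103553 107 tooth angle deg 20.112684641366517 0.4311232282554602
deck (array([0.5882, 0.038 ]), np.float64(0.0866568142249139))
[267. 150.] [287. 148.] [276.5 156. ] mid [[0.5121 0.2969 0.    ]] near [[0.5046 0.266  0.    ]] width [[0.4821 0.3008 0.    ]
 [0.5421 0.2929 0.    ]]
[263.  101.5] [285.  102.5] [273. 109.] mid [[0.519  0.2948 0.1697]] near [[0.5104 0.2635 0.1697]] width [[0.4903 0.3058 0.1697]
 [0.5476 0.2838 0.1697]]
```

Request:
{"api": "send_rows", "payload": {"motion": [{"x":0.3,"y":0.25,"z":1,"rx":0,"ry":0,"rz":0,"jaw":5},{"x":0,"y":0,"z":3,"rx":0,"ry":0,"rz":0,"jaw":5},{"x":0,"y":0,"z":3.5,"rx":0,"ry":0,"rz":0,"jaw":5},{"x":0,"y":0,"z":2.5,"rx":0,"ry":0,"rz":0,"jaw":5},{"x":0,"y":0,"z":0.5,"rx":0,"ry":0,"rz":0,"jaw":5}]}}

```text
clock: 6.0
tool_pos: [0.5088, 0.2936, 0.0904]
eef_rot: [0.0, 1.0, -0.002, -0.003]
contact_force: [-0.2, 0.3, -1.3]
opening: 0.674
finger_force: 19.7
```

Request:
{"api": "send_rows", "payload": {"motion": [{"x":0,"y":0,"z":0.5,"rx":0,"ry":0,"rz":0,"jaw":5},{"x":0,"y":0,"z":0.5,"rx":0,"ry":0,"rz":0,"jaw":5},{"x":0,"y":0,"z":0.5,"rx":0,"ry":0,"rz":0,"jaw":5},{"x":0,"y":0,"z":0.4,"rx":0,"ry":0,"rz":0,"jaw":5},{"x":0,"y":0,"z":0.3,"rx":0,"ry":0,"rz":0,"jaw":5}]}}

```text
clock: 6.5
tool_pos: [0.5113, 0.295, 0.0719]
eef_rot: [0.0, 1.0, 0.0, 0.0]
contact_force: [-0.8, 0.9, -1.2]
opening: 0.673
finger_force: 19.7
```

Request:
{"api": "send_rows", "payload": {"motion": [{"x":0,"y":0,"z":0.4,"rx":0,"ry":0,"rz":0,"jaw":5},{"x":0,"y":0,"z":0.4,"rx":0,"ry":0,"rz":0,"jaw":5},{"x":0,"y":0,"z":0.4,"rx":0,"ry":0,"rz":0,"jaw":5},{"x":0,"y":0,"z":0.3,"rx":0,"ry":0,"rz":0,"jaw":5},{"x":0,"y":0,"z":0.2,"rx":0,"ry":0,"rz":0,"jaw":5}]}}

```text
clock: 7.0
tool_pos: [0.5108, 0.2947, 0.0548]
eef_rot: [0.0, 1.0, -0.0, -0.0]
contact_force: [-2.4, -1.9, 13.7]
opening: 0.674
finger_force: 20.7
```

Request:
{"api": "send_rows", "payload": {"motion": [{"x":0,"y":0,"z":0.2,"rx":0,"ry":0,"rz":0,"jaw":5},{"x":0,"y":0,"z":0.1,"rx":0,"ry":0,"rz":0,"jaw":5},{"x":0,"y":0,"z":0.1,"rx":0,"ry":0,"rz":0,"jaw":5},{"x":0,"y":0,"z":0,"rx":0,"ry":0,"rz":0,"jaw":5},{"x":0,"y":0,"z":0,"rx":0,"ry":0,"rz":0,"jaw":5}]}}

```text
clock: 7.5
tool_pos: [0.5108, 0.2948, 0.0541]
eef_rot: [0.0, 1.0, -0.0, 0.001]
contact_force: [-6.4, -3.7, 27.0]
opening: 0.674
finger_force: 21.7
```

Request:
{"api": "send_rows", "payload": {"motion": [{"x":0.1,"y":-0.06,"z":-0.1,"rx":0,"ry":0,"rz":0,"jaw":5},{"x":0.1,"y":-0.06,"z":0,"rx":0,"ry":0,"rz":0,"jaw":5},{"x":0,"y":0,"z":0.1,"rx":0,"ry":0,"rz":0,"jaw":5},{"x":0,"y":0,"z":0.1,"rx":0,"ry":0,"rz":0,"jaw":5},{"x":0,"y":0,"z":0,"rx":0,"ry":0,"rz":0,"jaw":5}]}}

```text
clock: 8.0
tool_pos: [0.5108, 0.2947, 0.054]
eef_rot: [0.0, 1.0, 0.001, 0.002]
contact_force: [-4.4, -2.5, 31.3]
opening: 0.673
finger_force: 21.8
```

Request:
{"api": "send_rows", "payload": {"motion": [{"x":0,"y":0,"z":-0.1,"rx":0,"ry":0,"rz":0,"jaw":5},{"x":0,"y":0,"z":-0.1,"rx":0,"ry":0,"rz":0,"jaw":5},{"x":0,"y":0,"z":0,"rx":0,"ry":0,"rz":0,"jaw":6.2},{"x":0,"y":0,"z":0,"rx":0,"ry":0,"rz":0,"jaw":7.5},{"x":0,"y":0,"z":0,"rx":0,"ry":0,"rz":0,"jaw":8.8}]}}

```text
clock: 8.5
tool_pos: [0.5089, 0.2936, 0.0515]
eef_rot: [0.0, 1.0, -0.0, -0.0]
contact_force: [0.7, 0.2, 0.4]
opening: 0.86
finger_force: 0.0
```

Request:
{"api": "send_rows", "payload": {"motion": [{"x":0,"y":0,"z":0,"rx":0,"ry":0,"rz":0,"jaw":8.8},{"x":0,"y":0,"z":-2,"rx":0,"ry":0,"rz":0,"jaw":8.8},{"x":0,"y":0,"z":-4,"rx":0,"ry":0,"rz":0,"jaw":8.8},{"x":0,"y":0,"z":-4,"rx":0,"ry":0,"rz":0,"jaw":8.8},{"x":0,"y":0,"z":-4,"rx":0,"ry":0,"rz":0,"jaw":8.8}]}}

```text
clock: 9.0
tool_pos: [0.5087, 0.2934, 0.1927]
eef_rot: [0.0, 1.0, -0.0, -0.001]
contact_force: [0.4, 0.1, -0.3]
opening: 0.997
finger_force: 0.0
```

Request:
{"api": "send_rows", "payload": {"motion": [{"x":0,"y":-4.5,"z":-2,"rx":0,"ry":0,"rz":0,"jaw":8.8},{"x":0,"y":-4.5,"z":0,"rx":0,"ry":0,"rz":0,"jaw":8.8},{"x":0,"y":-4.5,"z":0,"rx":0,"ry":0,"rz":0,"jaw":8.8},{"x":0,"y":-4.5,"z":0,"rx":0,"ry":0,"rz":0,"jaw":8.8},{"x":0,"y":-4.5,"z":0,"rx":0,"ry":0,"rz":0,"jaw":8.8}]}}

```text
clock: 9.5
tool_pos: [0.5085, 0.0668, 0.2116]
eef_rot: [0.0, 1.0, -0.0, -0.0]
contact_force: [0.0, -0.2, 0.0]
opening: 1.0
finger_force: 0.0
```

Request:
{"api": "send_rows", "payload": {"motion": [{"x":0,"y":-4.8,"z":0,"rx":0,"ry":0,"rz":0,"jaw":8.8},{"x":0,"y":-4.8,"z":0,"rx":0,"ry":0,"rz":0,"jaw":8.8},{"x":0,"y":-4.8,"z":0,"rx":0,"ry":0,"rz":0,"jaw":8.8},{"x":0,"y":-4.8,"z":0,"rx":0,"ry":0,"rz":0,"jaw":8.8},{"x":0,"y":-4.8,"z":0,"rx":0,"ry":0,"rz":0,"jaw":8.8}]}}

```text
clock: 10.0
tool_pos: [0.5082, -0.1733, 0.2115]
eef_rot: [0.0, 1.0, 0.0, -0.0]
contact_force: [1.1, 0.1, 0.2]
opening: 0.996
finger_force: 0.0
```

Request:
{"api": "send_rows", "payload": {"motion": [{"x":0,"y":-4,"z":0,"rx":0,"ry":0,"rz":0.1,"jaw":8.8},{"x":0,"y":-4,"z":0,"rx":0,"ry":0,"rz":0.106,"jaw":8.8},{"x":0,"y":0,"z":0,"rx":0,"ry":0,"rz":0,"jaw":8.8},{"x":0,"y":0,"z":0,"rx":0,"ry":0,"rz":0,"jaw":8.8},{"x":0,"y":0,"z":0,"rx":0,"ry":0,"rz":0,"jaw":8.8}]}}

```text
clock: 10.5
tool_pos: [0.5048, -0.2494, 0.2115]
eef_rot: [0.102, 0.995, 0.001, -0.0]
contact_force: [1.1, 1.2, 0.5]
opening: 0.997
finger_force: 0.0
```

Run:
```python
from h import *
np.set_printoptions(precision=4,suppress=True)
a=snapshot("top");b=snapshot("side");save(a,"t2");save(b,"s2")
x=np.hstack([cv2.resize(a["img"][190:280,160:250],None,fx=4.4,fy=4.4,interpolation=cv2.INTER_CUBIC),cv2.resize(b["img"][90:180,240:320],None,fx=4.4,fy=4.4,interpolation=cv2.INTER_CUBIC)])
cv2.imwrite("pics/c3.png",x[:,:,::-1]);s=get_state();print(s["tool_pos"],s["q"],s["contact_force"])
for s,bx in((a,(188,215,40,40)),(b,(260,110,36,55))):
  hsv=cv2.cvtColor(s["img"],cv2.COLOR_RGB2HSV);x,y,w,h=bx
  v=hsv[y:y+h,x:x+w]; vs=v[(v[:,:,1]>180)&(v[:,:,0]<20)][:,2]
  t=cv2.threshold(vs.reshape(-1,1),0,255,cv2.THRESH_OTSU)[0]
  c=bright(s,bx,(8,180),(20,255),int(t)); print(circ(plane(s,c,.084)),t,c.min(0),c.max(0))
```

```text
[ 0.5051 -0.2492  0.2117] [ 0.5742  0.6696 -0.3308  1.7905  0.3046  0.7321  1.4487] [-0.5258  0.023  -0.5519]
(array([0.4969, 0.2649]), np.float64(0.01816255874161342)) 156.0 [203 232] [220 250]
(array([0.4979, 0.2154]), np.float64(0.03661930966460062)) 153.0 [267 133] [285 156]
```

View pics/c3.png

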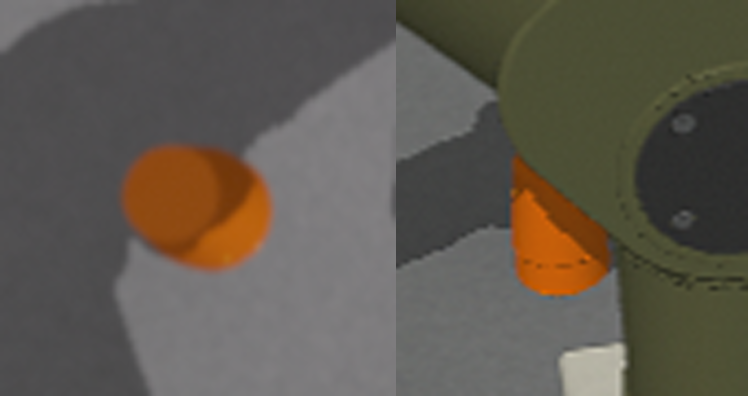

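Request:
{"api": "send_rows", "payload": {"motion": [{"x":-0.25,"y":-4.6,"z":0,"rx":0,"ry":0,"rz":0,"jaw":5},{"x":-0.25,"y":-4.6,"z":0,"rx":0,"ry":0,"rz":0,"jaw":5},{"x":0,"y":0,"z":0,"rx":0,"ry":0,"rz":0,"jaw":5},{"x":0,"y":0,"z":3.4,"rx":0,"ry":0,"rz":0,"jaw":5},{"x":0,"y":0,"z":4,"rx":0,"ry":0,"rz":0,"jaw":5}]}}

```text
clock: 11.1
tool_pos: [0.4926, -0.3418, 0.1385]
eef_rot: [0.103, 0.995, -0.0, 0.002]
contact_force: [-0.1, -0.0, -0.1]
opening: 0.579
finger_force: 0.0
```

Request:
{"api": "send_rows", "payload": {"motion": [{"x":0,"y":0,"z":3.3,"rx":0,"ry":0,"rz":0,"jaw":5},{"x":0,"y":0,"z":2,"rx":0,"ry":0,"rz":0,"jaw":5},{"x":0,"y":0,"z":1,"rx":0,"ry":0,"rz":0,"jaw":5},{"x":0,"y":0,"z":0,"rx":0,"ry":0,"rz":0,"jaw":5},{"x":0,"y":0,"z":0,"rx":0,"ry":0,"rz":0,"jaw":5}]}}

```text
clock: 11.6
tool_pos: [0.4916, -0.3419, 0.0756]
eef_rot: [0.103, 0.995, -0.0, 0.001]
contact_force: [-0.7, 0.3, 0.1]
opening: 0.567
finger_force: 0.0
```

Request:
{"api": "send_rows", "payload": {"motion": [{"x":0,"y":0,"z":0,"rx":0,"ry":0,"rz":0,"jaw":3.5},{"x":0,"y":0,"z":0,"rx":0,"ry":0,"rz":0,"jaw":2.6},{"x":0,"y":0,"z":0,"rx":0,"ry":0,"rz":0,"jaw":1.5},{"x":0,"y":0,"z":0,"rx":0,"ry":0,"rz":0,"jaw":1.5},{"x":0,"y":0,"z":0,"rx":0,"ry":0,"rz":0,"jaw":1.5}], "grip_force": 40}}

```text
clock: 12.1
tool_pos: [0.4912, -0.3415, 0.0751]
eef_rot: [0.103, 0.995, 0.0, 0.0]
contact_force: [0.1, 2.5, 3.9]
opening: 0.246
finger_force: 39.8
```

Request:
{"api": "send_rows", "payload": {"motion": [{"x":0,"y":0,"z":0,"rx":0,"ry":0,"rz":0,"jaw":1.5},{"x":0,"y":0,"z":0,"rx":0,"ry":0,"rz":0,"jaw":1.5},{"x":0,"y":0,"z":-0.3,"rx":0,"ry":0,"rz":0,"jaw":1.5},{"x":0,"y":0,"z":-0.7,"rx":0,"ry":0,"rz":0,"jaw":1.5},{"x":0,"y":0,"z":0,"rx":0,"ry":0,"rz":0,"jaw":1.5}]}}

```text
clock: 12.6
tool_pos: [0.4903, -0.3431, 0.0851]
eef_rot: [0.104, 0.995, -0.0, 0.0]
contact_force: [0.4, 0.7, -3.4]
opening: 0.245
finger_force: 39.8
```

Request:
{"api": "send_rows", "payload": {"motion": [{"x":0,"y":0,"z":-1.5,"rx":0,"ry":0,"rz":0,"jaw":1.5},{"x":0,"y":0,"z":-3,"rx":0,"ry":0,"rz":0,"jaw":1.5},{"x":0,"y":0,"z":-3.5,"rx":0,"ry":0,"rz":0,"jaw":1.5},{"x":0,"y":0,"z":-3,"rx":0,"ry":0,"rz":0,"jaw":1.5},{"x":0,"y":0,"z":-1.5,"rx":0,"ry":0,"rz":0,"jaw":1.5}]}}

```text
clock: 13.1
tool_pos: [0.4916, -0.3429, 0.2134]
eef_rot: [0.103, 0.995, -0.001, 0.002]
contact_force: [0.1, -0.1, -4.1]
opening: 0.248
finger_force: 39.8
```

Request:
{"api": "send_rows", "payload": {"motion": [{"x":0,"y":0,"z":0,"rx":0,"ry":0,"rz":-0.085,"jaw":1.5},{"x":0,"y":0,"z":0,"rx":0,"ry":0,"rz":-0.085,"jaw":1.5},{"x":-0.32,"y":1.5,"z":0,"rx":0,"ry":0,"rz":0,"jaw":1.5},{"x":-0.6,"y":2.8,"z":0,"rx":0,"ry":0,"rz":0,"jaw":1.5},{"x":-0.744,"y":3.5,"z":0,"rx":0,"ry":0,"rz":0,"jaw":1.5}]}}

```text
clock: 13.6
tool_pos: [0.5097, -0.2644, 0.2099]
eef_rot: [0.021, 1.0, -0.0, -0.0]
contact_force: [0.9, 0.2, -4.2]
opening: 0.246
finger_force: 39.8
```

Request:
{"api": "send_rows", "payload": {"motion": [{"x":-0.744,"y":3.5,"z":0,"rx":0,"ry":0,"rz":0,"jaw":1.5},{"x":-0.744,"y":3.5,"z":0,"rx":0,"ry":0,"rz":0,"jaw":1.5},{"x":-0.744,"y":3.5,"z":0,"rx":0,"ry":0,"rz":0,"jaw":1.5},{"x":-0.744,"y":3.5,"z":0,"rx":0,"ry":0,"rz":0,"jaw":1.5},{"x":-0.744,"y":3.5,"z":0,"rx":0,"ry":0,"rz":0,"jaw":1.5}]}}

```text
clock: 14.1
tool_pos: [0.5535, -0.0885, 0.2101]
eef_rot: [0.019, 1.0, 0.0, -0.0]
contact_force: [0.9, -0.1, -4.0]
opening: 0.247
finger_force: 39.8
```

Run:
```python
from h import *
np.set_printoptions(precision=4,suppress=True)
a=snapshot("top");save(a,"t3");s=get_state();print(s["tool_pos"],s["eef_rot"],s["contact_force"],s["q"])
cv2.imwrite("pics/c4.png",np.hstack([cv2.resize(a["img"][140:280,170:370],None,fx=4,fy=4)])[:,:,::-1])
```

```text
[ 0.5559 -0.079   0.2107] [0.0142 0.9999 0.0044 0.0017] [ 2.2621  7.3904 -3.818 ] [ 0.2809  0.6717 -0.3635  1.7981  0.3257  0.7275  1.2875]
```

View pics/c4.png

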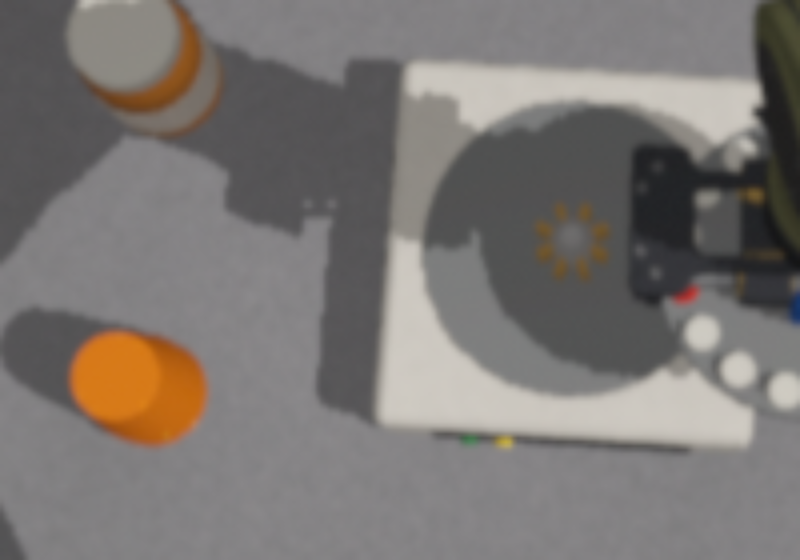

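The hub teeth are fully shaded now and clear at about (313,200). The stacked cover's top is at about (199,234). I'll re-measure both.

Run:
```python
from h import *
np.set_printoptions(precision=4,suppress=True)
a={**snapshot("top")}
a["img"]=cv2.imread("pics/t3.png")[:,:,::-1].copy()
x,y,w,h=298,182,32,36
hsv=cv2.cvtColor(a["img"],cv2.COLOR_RGB2HSV)[y:y+h,x:x+w].astype(int)
v,u=np.nonzero((hsv[:,:,1]>90)&(hsv[:,:,0]<30)); wt=hsv[v,u,1]*1.
P=plane(a,np.c_[u+x,v+y],.085)[:,:2];c,r=circ(P);print(c,r,P.min(0),P.max(0),(P.min(0)+P.max(0))/2)
for c in(c,(P.min(0)+P.max(0))/2):
  d=P-c;th=np.arctan2(d[:,1],d[:,0]);z=(np.exp(8j*th)*wt).sum()/wt.sum();print("ang",np.degrees(np.angle(z))/8%45,abs(z))
bx=(185,218,40,36);hs=cv2.cvtColor(a["img"],cv2.COLOR_RGB2HSV);x,y,w,h=bx;q=hs[y:y+h,x:x+w];vs=q[(q[:,:,1]>180)&(q[:,:,0]<20)][:,2]
t=cv2.threshold(vs.reshape(-1,1),0,255,8)[0]
C=bright(a,bx,(8,180),(20,255),int(t));print("cover top",circ(plane(a,C,.084)))
print("deck/unit proj tip", plane(a,[[313,199.5]],.097))
```

```text
[0.5871 0.037 ] 0.01759277342119815 [0.5655 0.0177] [0.6075 0.0566] [0.5865 0.0371]
ang 20.021689447055312 0.626461057092385
ang 20.100802884684864 0.6430553290665582
cover top (array([0.5135, 0.2945]), np.float64(0.02338453062574413))
deck/unit proj tip [[0.5854 0.0357 0.097 ]]
```

Request:
{"api": "send_rows", "payload": {"motion": [{"x":-0.744,"y":3.5,"z":0,"rx":0,"ry":0,"rz":0,"jaw":1.5},{"x":-0.744,"y":3.5,"z":0,"rx":0,"ry":0,"rz":0,"jaw":1.5},{"x":-0.744,"y":3.5,"z":0,"rx":0,"ry":0,"rz":0,"jaw":1.5},{"x":-0.37,"y":1.75,"z":0,"rx":0,"ry":0,"rz":0,"jaw":1.5},{"x":-0.17,"y":0.8,"z":0,"rx":0,"ry":0,"rz":0,"jaw":1.5}]}}

```text
clock: 14.7
tool_pos: [0.5859, 0.042, 0.2101]
eef_rot: [0.017, 1.0, 0.001, 0.0]
contact_force: [0.0, 1.1, -4.9]
opening: 0.249
finger_force: 39.8
```

Request:
{"api": "send_rows", "payload": {"motion": [{"x":0,"y":0,"z":0,"rx":0,"ry":0,"rz":0,"jaw":1.5},{"x":0,"y":0,"z":0,"rx":0,"ry":0,"rz":0,"jaw":1.5},{"x":0,"y":0,"z":0,"rx":0,"ry":0,"rz":0,"jaw":1.5},{"x":0,"y":0,"z":0,"rx":0,"ry":0,"rz":0,"jaw":1.5},{"x":0,"y":0,"z":0,"rx":0,"ry":0,"rz":0,"jaw":1.5}]}}

```text
clock: 15.2
tool_pos: [0.5862, 0.037, 0.2097]
eef_rot: [0.019, 1.0, -0.0, -0.0]
contact_force: [0.0, 0.3, -4.7]
opening: 0.248
finger_force: 39.8
```

Run:
```python
from h import *
np.set_printoptions(precision=4,suppress=True)
s=get_state();print(s["tool_pos"],s["eef_rot"],s["contact_force"],R.from_quat(s["eef_rot"]).as_matrix())
b=snapshot("side");save(b,"s4");cv2.imwrite("pics/c5.png",cv2.resize(b["img"][100:260,240:420],None,fx=3.6,fy=3.6)[:,:,::-1])
```

```text
[0.5862 0.037  0.2097] [ 0.0192  0.9998 -0.0002 -0.    ] [ 0.0004  0.275  -4.6745] [[-0.9993  0.0384 -0.0001]
 [ 0.0384  0.9993 -0.0003]
 [ 0.     -0.0003 -1.    ]]
```

View pics/c5.png

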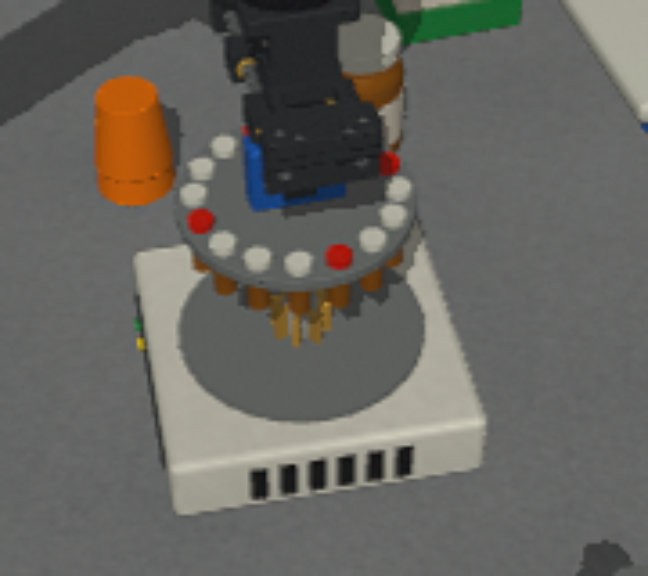

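The stacked covers stand straight with the seam showing low. The carousel hangs level above the hub, so I'll lower it.

Request:
{"api": "send_rows", "payload": {"motion": [{"x":0,"y":0,"z":1,"rx":0,"ry":0,"rz":0,"jaw":1.5},{"x":0,"y":0,"z":1.2,"rx":0,"ry":0,"rz":0,"jaw":1.5},{"x":0,"y":0,"z":1,"rx":0,"ry":0,"rz":0,"jaw":1.5},{"x":0,"y":0,"z":0.5,"rx":0,"ry":0,"rz":0,"jaw":1.5},{"x":0,"y":0,"z":0.3,"rx":0,"ry":0,"rz":0,"jaw":1.5}]}}

```text
clock: 15.75
tool_pos: [0.5858, 0.0381, 0.1686]
eef_rot: [0.018, 1.0, -0.0, -0.001]
contact_force: [0.3, 0.7, -4.8]
opening: 0.246
finger_force: 39.8
```

Request:
{"api": "send_rows", "payload": {"motion": [{"x":0,"y":0,"z":0.2,"rx":0,"ry":0,"rz":0,"jaw":1.5},{"x":0,"y":0,"z":0.2,"rx":0,"ry":0,"rz":0,"jaw":1.5},{"x":0,"y":0,"z":0.2,"rx":0,"ry":0,"rz":0,"jaw":1.5},{"x":0,"y":0,"z":0.1,"rx":0,"ry":0,"rz":0,"jaw":1.5},{"x":0,"y":0,"z":0,"rx":0,"ry":0,"rz":0,"jaw":1.5}]}}

```text
clock: 16.25
tool_pos: [0.5862, 0.038, 0.1627]
eef_rot: [0.018, 1.0, 0.0, 0.0]
contact_force: [-0.7, -0.4, -4.4]
opening: 0.243
finger_force: 39.8
```

Request:
{"api": "send_rows", "payload": {"motion": [{"x":0,"y":0,"z":0.15,"rx":0,"ry":0,"rz":0,"jaw":1.5},{"x":0,"y":0,"z":0.15,"rx":0,"ry":0,"rz":0,"jaw":1.5},{"x":0,"y":0,"z":0.15,"rx":0,"ry":0,"rz":0,"jaw":1.5},{"x":0,"y":0,"z":0.1,"rx":0,"ry":0,"rz":0,"jaw":1.5},{"x":0,"y":0,"z":0,"rx":0,"ry":0,"rz":0,"jaw":1.5}]}}

```text
clock: 16.75
tool_pos: [0.5863, 0.0379, 0.1571]
eef_rot: [0.018, 1.0, -0.0, 0.0]
contact_force: [1.4, -0.5, -4.7]
opening: 0.248
finger_force: 39.8
```

Request:
{"api": "send_rows", "payload": {"motion": [{"x":0,"y":0,"z":0.2,"rx":0,"ry":0,"rz":0,"jaw":1.5},{"x":0,"y":0,"z":0.2,"rx":0,"ry":0,"rz":0,"jaw":1.5},{"x":0,"y":0,"z":0.2,"rx":0,"ry":0,"rz":0,"jaw":1.5},{"x":0,"y":0,"z":0,"rx":0,"ry":0,"rz":0,"jaw":1.5},{"x":0,"y":0,"z":0,"rx":0,"ry":0,"rz":0,"jaw":1.5}]}}

```text
clock: 17.25
tool_pos: [0.5863, 0.0379, 0.151]
eef_rot: [0.018, 1.0, -0.0, -0.0]
contact_force: [1.2, -1.1, -4.3]
opening: 0.243
finger_force: 39.8
```

Request:
{"api": "send_rows", "payload": {"motion": [{"x":0,"y":0,"z":0.3,"rx":0,"ry":0,"rz":0,"jaw":1.5},{"x":0,"y":0,"z":0.4,"rx":0,"ry":0,"rz":0,"jaw":1.5},{"x":0,"y":0,"z":0.4,"rx":0,"ry":0,"rz":0,"jaw":1.5},{"x":0,"y":0,"z":0.2,"rx":0,"ry":0,"rz":0,"jaw":1.5},{"x":0,"y":0,"z":0,"rx":0,"ry":0,"rz":0,"jaw":1.5}]}}

```text
clock: 17.75
tool_pos: [0.5863, 0.0379, 0.1377]
eef_rot: [0.018, 1.0, -0.0, -0.0]
contact_force: [1.6, -0.3, -5.0]
opening: 0.247
finger_force: 39.8
```

Request:
{"api": "send_rows", "payload": {"motion": [{"x":0,"y":0,"z":0.1,"rx":0,"ry":0,"rz":0,"jaw":1.5},{"x":0,"y":0,"z":0.1,"rx":0,"ry":0,"rz":0,"jaw":1.5},{"x":0,"y":0,"z":0.1,"rx":0,"ry":0,"rz":0,"jaw":1.5},{"x":0,"y":0,"z":0,"rx":0,"ry":0,"rz":0,"jaw":1.5},{"x":0,"y":0,"z":0,"rx":0,"ry":0,"rz":0,"jaw":1.5}]}}

```text
clock: 18.25
tool_pos: [0.5863, 0.0379, 0.1352]
eef_rot: [0.018, 1.0, 0.0, 0.0]
contact_force: [1.5, -0.4, -5.0]
opening: 0.245
finger_force: 39.8
```

Request:
{"api": "send_rows", "payload": {"motion": [{"x":0,"y":0,"z":0.05,"rx":0,"ry":0,"rz":0,"jaw":1.5},{"x":0,"y":0,"z":0.05,"rx":0,"ry":0,"rz":0,"jaw":1.5},{"x":0,"y":0,"z":0,"rx":0,"ry":0,"rz":0,"jaw":1.5},{"x":0,"y":0,"z":0,"rx":0,"ry":0,"rz":0,"jaw":1.5},{"x":0,"y":0,"z":0,"rx":0,"ry":0,"rz":0,"jaw":1.5}]}}

```text
clock: 18.75
tool_pos: [0.5865, 0.0382, 0.135]
eef_rot: [0.018, 1.0, 0.0, 0.0]
contact_force: [-0.5, -1.1, 4.8]
opening: 0.244
finger_force: 39.8
```

It's seated at TCP z = 0.135, which is the expected home height, and the force has reversed. Releasing and retreating.

Request:
{"api": "send_rows", "payload": {"motion": [{"x":0,"y":0,"z":0,"rx":0,"ry":0,"rz":0,"jaw":2.5},{"x":0,"y":0,"z":0,"rx":0,"ry":0,"rz":0,"jaw":3.5},{"x":0,"y":0,"z":0,"rx":0,"ry":0,"rz":0,"jaw":5},{"x":0,"y":0,"z":0,"rx":0,"ry":0,"rz":0,"jaw":5},{"x":0,"y":0,"z":0,"rx":0,"ry":0,"rz":0,"jaw":5}]}}

```text
clock: 19.25
tool_pos: [0.5862, 0.0382, 0.1341]
eef_rot: [0.018, 1.0, 0.0, -0.0]
contact_force: [-0.4, -0.3, -1.2]
opening: 0.565
finger_force: 0.0
```

Request:
{"api": "send_rows", "payload": {"motion": [{"x":0,"y":0,"z":-1,"rx":0,"ry":0,"rz":0,"jaw":5},{"x":0,"y":0,"z":-3,"rx":0,"ry":0,"rz":0,"jaw":5},{"x":0,"y":0,"z":-4,"rx":0,"ry":0,"rz":0,"jaw":5},{"x":0,"y":0,"z":-4,"rx":0,"ry":0,"rz":0,"jaw":5},{"x":0,"y":-3,"z":0,"rx":0,"ry":0,"rz":0,"jaw":5}]}}

```text
clock: 19.75
tool_pos: [0.5887, 0.0142, 0.2609]
eef_rot: [0.015, 1.0, 0.003, 0.006]
contact_force: [0.9, 0.6, -0.5]
opening: 0.565
finger_force: 0.0
```

Request:
{"api": "send_rows", "payload": {"motion": [{"x":0,"y":-4.5,"z":0,"rx":0,"ry":0,"rz":0,"jaw":5},{"x":0,"y":-4.5,"z":0,"rx":0,"ry":0,"rz":0,"jaw":5},{"x":0,"y":-4.5,"z":0,"rx":0,"ry":0,"rz":0,"jaw":5},{"x":0,"y":-4.5,"z":0,"rx":0,"ry":0,"rz":0,"jaw":5},{"x":0,"y":-4.5,"z":0,"rx":0,"ry":0,"rz":0,"jaw":5}]}}

```text
clock: 20.25
tool_pos: [0.5766, -0.2186, 0.2551]
eef_rot: [0.018, 1.0, -0.0, 0.0]
contact_force: [1.3, 0.3, 0.1]
opening: 0.572
finger_force: 0.0
```

Run:
```python
from h import *
np.set_printoptions(precision=4,suppress=True)
s=get_state();print(s["tool_pos"],s["contact_force"])
a=snapshot("top");b=snapshot("side")
cv2.imwrite("pics/c6.png",np.hstack([cv2.resize(a["img"][130:270,170:370],None,fx=2,fy=2),cv2.resize(b["img"][100:240,240:420],None,fx=2,fy=2)])[:,:,::-1])
hsv=cv2.cvtColor(a["img"],cv2.COLOR_RGB2HSV);k,l,st,ce=cv2.connectedComponentsWithStats(cv2.inRange(hsv,(0,170,100),(4,255,255)))
p=ce[1:][st[1:,4]>12];print(p);Q=plane(a,p,.114);print(Q)
if len(p)>2: print(circ(Q))
```

```text
[ 0.5766 -0.2186  0.2551] [1.2806 0.2528 0.0869]
[[306.4848 168.6061]
 [341.0571 192.3429]
 [281.625  202.6562]
 [316.4706 227.1471]]
[[ 0.6528  0.0489  0.114 ]
 [ 0.5972 -0.0271  0.114 ]
 [ 0.5764  0.1048  0.114 ]
 [ 0.5205  0.0286  0.114 ]]
(array([0.5867, 0.0388]), np.float64(0.06686907360521221))
```

View pics/c6.png

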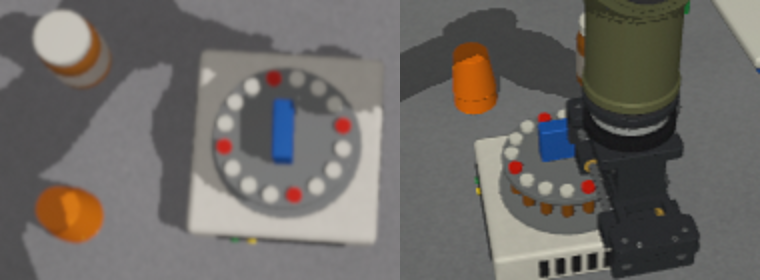

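The carousel is home: its cap ring measures r = 66.9 mm at the home height and is centred on the hub. The covers are stacked and the jar is untouched. Handing in.

```bash
python3 -c "
from plant import *
print(finish_job())"
```

```text
the job is handed in; nothing more can be done
None
```

The dust cover is nested over the spare, and the carousel is meshed, fully home on the hub and released; I handed the job in at about 20 s of the 64 s limit, and it returned no verdict.

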